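Close the clay extruder barrel

TASK

Two aluminium clay-extruder barrels stand in wooden blocks on the bench, both with their screw caps only started on the thread. Screw the blue cap down clockwise until it is fully home, a part turn at a time, letting go and regripping between turns. The barrel with the orange cap is to be filled next: do not turn its cap.

Things in the scene. Friction and masses are not known exactly. Their poses are not given: they have to be found in the camera images.
- blue_cap (a joint): How far the blue cap is screwed on, rad; grows clockwise seen from above. Starts at 0.2 to 1.6; a firm stop at 8.4 is fully home (6.8 to 8.2 rad to go, a little over one turn). The thread takes it down 7 mm a turn (1.11 mm per rad). Light friction (0.1 N m); it stays where left and a push from above does not turn it. Turning on against the stop just slips in a 40 N grip.
- blue_cap_top (a point): Centre of the flat top of the blue screw cap, on its upright screw axis; z up, x along the white radial mark (4 x 16 mm) on top. Ribbed round plastic cap, 50 mm in diameter (51 over the ribs), 34 mm high; can be gripped across its sides at any yaw. Its top is 155 mm above the table when home, 7.6 to 9.2 mm higher at the start.
- blue_barrel: The blue cap's barrel, fixed to the table; origin under its centre, on the screw axis at table height, z up. A wooden block 100 x 100 x 42 mm, an upright aluminium tube 44 mm in diameter and, on top, a 50 mm shoulder flange, upper face 121 mm up, which the cap's lower rim meets when home. Only the cap moves.
- orange_cap_mark (a point): Point on the white mark on top of the orange cap, 20 mm out from that cap's axis; x points outwards along the mark, z up. Cap, barrel and block are like the blue one's but for colour; the cap is part-way on and turns just as easily. Leave it alone. The axes of the two barrels are at least 200 mm apart.

How it is judged:
By the outcome, as a careful person would: the job done as asked, in the order asked, and still so for the second after the job is handed in, with the robot touching nothing.
It also fails if it takes over 64 s, if anything falls off the work surface, if the arm or the gripper's body presses on something with over 40 N, if the wrist force passes 120 N, or if a joint passes its speed limit or range.

ROBOT

A 7-joint arm with a two-finger parallel gripper is mounted at the origin on the work surface. World frame = base frame: x ahead of the robot, y to its left, z up, the work surface at z = 0. Lengths are in m, angles in rad, forces in N, time in s.
With the tool pointing down it reaches from about 0.4 to 0.85 m from the base axis. Payload 10.4 kg.
Tool frame: the origin (TCP) lies midway between the tips of the shut fingers; the grasp point (between the pads) lies 19 mm behind it (manip.grasp_offset is the distance from the TCP to the grasp point, in m); z points along the fingers, y is the line along which they close (so a half turn about z gives the same grasp; the last joint's range is limited). The gripper opens to 85 mm and grips with 20 to 120 N. Pads are 22 mm wide; open, the fingers measure 114 mm over their backs; the gripper's body (76 mm by 85 mm) begins 54 mm behind the grasp point. The pads swing forward as they close: fully open they stand 13 mm farther back than shut.
Start: joints at [-1.257, 0.332, -0.065, 1.46, 0.022, 1.35, -0.088], TCP at [0.207, 0.59, 0.231] pointing down, gripper open.
Joint ranges: [-2.6, 2.6], [-0.5, 2.12], [-1.47, 1.34], [0.16, 2.42], [-1.27, 4.41], [0.06, 2.06], [-2.6, 2.6]. Speed limits (rad/s): [2.22, 2.22, 2.79, 2.79, 3.14, 3.14, 3.14].

INTERFACE

Orientations are given as a unit quaternion [x, y, z, w].
In Python, from workcell import manip, imaging, hand_in gives the robot as it stands (manip), with the cameras (imaging) and the job as plain functions.
- The arm moves only by the shell command python3 jog.py [FORCE], which reads ROWS from standard input. ROWS is a JSON list of rows, 1 to 20 of them, each an object with the fields rot (a list: a rotation vector rx, ry, rz in shares of pi rad (1.0 is pi rad)), d (a list: dx, dy, dz in fractions of the full range, 1 being 0.5 m), aperture (the opening from 0.0 (shut) to 1.0 (fully open)); a field left out counts as zero (the opening has to be given); each row is the pose to reach, as a shift and turn from the pose commanded when the command began, along the tool's axes at that moment; what a row does not reach only later rows make up. A row lasts 1/8 s, in which the tool goes at most 0.0625 m and 0.188 rad, less where a joint would pass 70% of its speed; a pose out of reach is approached as far as the arm can. The fingers move at their own pace and stop on an object; FORCE is the grip in N (left out, the last holds). Time passes only in rows, so rows that do not move let the fingers close. It prints the time, the measured TCP pose, the force, the opening and the grip force at its end. A shift or turn number past 1, either way, is cut back to 1. Input that does not fit is refused with a message, and nothing moves.
- manip.get_obs(): the state, without advancing time (a new reading comes with each control period).
- imaging.camera(name): name is "side" or "top" or "wrist"; returns the picture (384x512x3 uint8, blue, green, red); there is no depth.
- imaging.calibration(name): a dict with "fx", "fy", "cx", "cy" (pixels), "k1" (the pictures are not rectified: a ray, as slopes to the right and down, at radius r is drawn at 1 + k1 r^2 times it, then the intrinsics apply), "world_from_camera" (4x4, takes a point from camera to world coordinates); the wrist camera has in their place "tool_from_camera" (4x4, takes a point from camera to tool coordinates, whose origin is the TCP and whose axes are the flange's). Camera axes: x right, y up, looking along -z (the intrinsics and any distortion apply to the point x, -y, -z); pixel columns grow to the right and rows downward; lengths in m; the calibration is good to about 2 mm. A picture is of the moment at which its call begins: read the wrist's pose just before it. calibration takes no time and is no camera call.
- hand_in(): hands the job in; it is judged then, once.
The state is a dict: "clock": time; "joint_pos": joint angles; "joint_velocities": joint speeds; "tau": joint torques, N m; "position": TCP position; "ee_rot": TCP orientation; "ft_force": force on the tool from outside, world axes, zero at the start; "torque": the same for the moment, N m; "grip_width": opening from 0.0 (shut) to 1.0 (fully open); "grasp_force": force on a finger pad.
Only numpy, scipy, OpenCV 4.12 (cv2) and the standard library are available. Lean on these libraries where they do the work, as an engineer would, in place of code of your own. Each camera call takes 0.05 s, during which the arm holds its last target. There are 200 camera calls.

## Working session

There is one attempt and no reset: what is moved stays moved. The work goes in short steps, Python scripts to look and compute and a shell command to move; the robot and the scene stay as the last step left them, time stands still between calls to the robot, and variables do not carry over. Pictures are saved under pics/ and viewed, at most 10 in all, crops included, and the job is handed in when it is done.

```bash
mkdir -p pics; ls; python3 - <<'E'
from workcell import manip, imaging, hand_in
import cv2,numpy as np
o=manip.get_obs();print(o['clock'],o['position'],o['ee_rot'],o['grip_width'])
a=[imaging.camera(n) for n in("top","side","wrist")]
for n,i in zip("tsw",a): cv2.imwrite(f"pics/{n}0.png",i)
cv2.imwrite("pics/all0.png",cv2.resize(np.vstack([np.hstack(a[:2]),np.hstack([a[2],a[2]*0])]),(800,600)))
for n in("top","side","wrist"):print(n,imaging.calibration(n))
E
```

```text
jog.py
pics
workcell.py
0.0 [0.20640088 0.5895363  0.23050737] [ 1.67576696e-01  9.85858782e-01 -7.07892538e-04 -1.05852421e-04] 1.0036254059310616
top {'fx': 447.1308383513819, 'fy': 447.1308383513819, 'cx': 256.7445270679256, 'cy': 192.94777500883433, 'k1': -0.04933839751579447, 'world_from_camera': array([[-0.01785662,  0.99230206, -0.12254694,  0.4696516 ],
       [-0.99970633, -0.01972793, -0.01407376,  0.00363169],
       [-0.01638302,  0.12225964,  0.99236293,  0.9060595 ],
       [ 0.        ,  0.        ,  0.        ,  1.        ]])}
side {'fx': 348.50874282692195, 'fy': 348.50874282692195, 'cx': 255.91832308722016, 'cy': 195.5877716319147, 'k1': -0.09376588769215463, 'world_from_camera': array([[ 0.987364  ,  0.08905814, -0.13107625,  0.47197838],
       [-0.15728201,  0.6517727 , -0.74192636, -0.49611078],
       [ 0.01935734,  0.75316731,  0.65754414,  0.56909404],
       [ 0.        ,  0.        ,  0.        ,  1.        ]])}
wrist {'fx': 285.2648982596339, 'fy': 285.2648982596339, 'cx': 257.38195522911514, 'cy': 194.79007408517174, 'k1': -0.05136948560846851, 'tool_from_camera': array([[ 1.44749832e-04,  9.58581795e-01,  2.84817346e-01,
         7.26152512e-02],
       [ 9.99999979e-01, -9.72073639e-05, -1.81058565e-04,
        -9.83525139e-04],
       [-1.45873101e-04,  2.84817366e-01, -9.58581789e-01,
        -1.41401502e-01],
       [ 0.00000000e+00,  0.00000000e+00,  0.00000000e+00,
         1.00000000e+00]])}
```

View pics/all0.png

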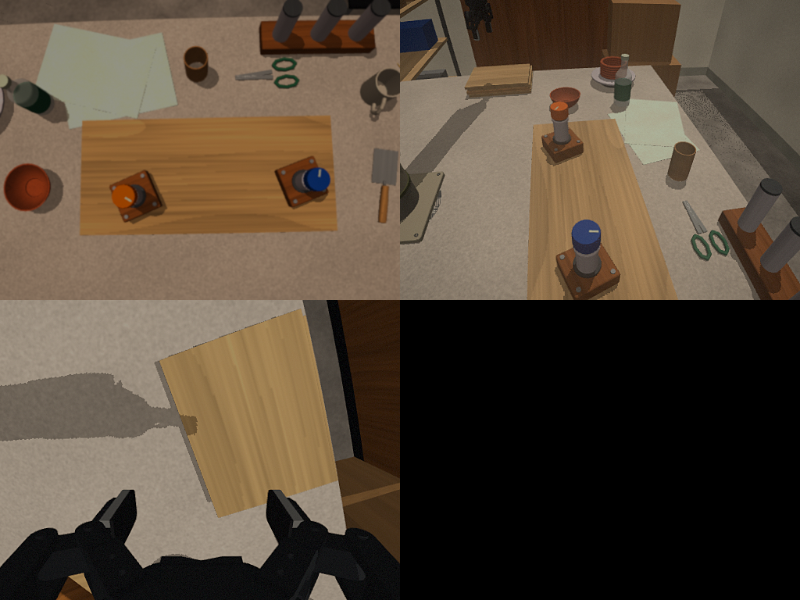

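The top view shows the blue cap at about (407,230) in full pixels and the orange one at about (158,250). The side view shows blue at about (240,300). Both marks are visible, and the arm is outside the views.

```bash
cat > h.py <<'E'
import cv2,numpy as np
from workcell import manip, imaging, hand_in
from scipy.spatial.transform import Rotation as R
def ray(n,uv,T=None):
    c=imaging.calibration(n)
    K=np.array([[c['fx'],0,c['cx']],[0,c['fy'],c['cy']],[0,0,1.]])
    p=cv2.undistortPoints(np.array(uv,float).reshape(-1,1,2),K,np.array([c['k1'],0,0,0.]))[:,0]
    d=np.c_[p[:,0],-p[:,1],-np.ones(len(p))]
    M=c['world_from_camera'] if T is None else T@c['tool_from_camera']
    return M[:3,3],d@M[:3,:3].T
def onz(n,uv,z,T=None):
    o,d=ray(n,uv,T); return o+d*((z-o[2])/d[:,2])[:,None]
def pose(o):
    T=np.eye(4);T[:3,:3]=R.from_quat(o['ee_rot']).as_matrix();T[:3,3]=o['position'];return T
def blue(img,k=3):
    h=cv2.cvtColor(img,cv2.COLOR_BGR2HSV)
    m=cv2.inRange(h,(108,130,40),(125,255,255))
    return cv2.morphologyEx(m,cv2.MORPH_CLOSE,np.ones((k,k)))
E
python3 - <<'E'
from h import *
t=cv2.imread("pics/t0.png");s=cv2.imread("pics/s0.png")
for n,i in(("top",t),("side",s)):
    m=blue(i,7);_,_,st,c=cv2.connectedComponentsWithStats(m)
    for a,b in list(zip(st,c))[1:]:
        if a[4]>150:print(n,a,b, onz(n,[b],.155))
cv2.imwrite("pics/crop0.png",np.hstack([cv2.resize(t[200:260,370:440],(400,343)),cv2.resize(s[270:330,205:275],(400,343))]))
E
```

```text
top [391 215  31  30 713] [406.42356241 229.13884993] [[ 0.49628406 -0.23556169  0.155     ]]
side [   0   25   39   42 1290] [16.20232558 45.71937984] [[-0.24482562  0.99132375  0.155     ]]
side [220 282  37  30 776] [238.37886598 297.08247423] [[ 0.49778017 -0.23321503  0.155     ]]
```

View pics/crop0.png

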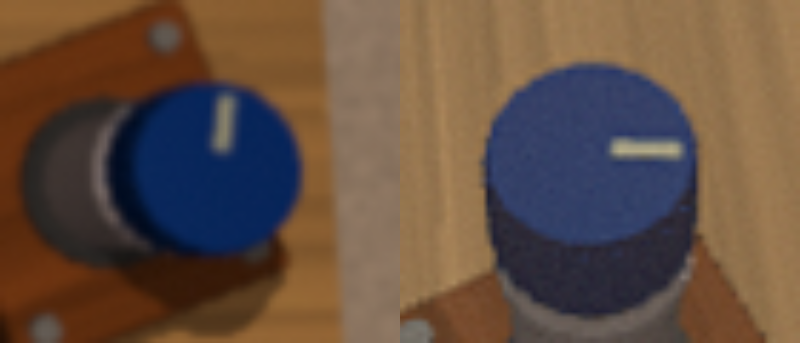

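The crop shows both top faces. In the top view the face centre is at about (408,229.4) and the mark centre at about (409,221.5). In the side view the face centre is at about (238.6,296.8). The mark points roughly along +x.

```bash
python3 - <<'E'
from h import *
print(onz("top",[[408,229.4],[409,221.5]],.163),onz("side",[[238.6,296.8],[(648-400)/5.714+205,149/5.714+270]],.163))
print(onz("top",[[158-2,249]],.16))
t=cv2.imread("pics/t0.png");s=cv2.imread("pics/s0.png")
for n,i in(("top",t),("side",s)):
    h=cv2.cvtColor(i,cv2.COLOR_BGR2HSV);m=cv2.inRange(h,(3,200,120),(14,255,255))
    _,_,st,c=cv2.connectedComponentsWithStats(m)
    for a,b in list(zip(st,c))[1:]:
        if a[4]>150:print(n,a,b, onz(n,[b],.16)[0])
o=manip.get_obs();T=pose(o);print(T.round(4));print(T[:3,:3].T@(np.array([.497,-.234,.24])-T[:3,3]))
E
```

```text
[[ 0.49551237 -0.2356195   0.163     ]
 [ 0.50857115 -0.23803521  0.163     ]] [[ 0.4976274  -0.23790239  0.163     ]
 [ 0.51075315 -0.23866289  0.163     ]]
[[0.47097183 0.1838597  0.16      ]]
top [ 35 230  22  21 355] [ 45.1943662  239.68169014] [0.48920098 0.37374653 0.16      ]
top [143 236  29  30 633] [156.65876777 250.61295419] [0.46828302 0.18273357 0.16      ]
[[-9.438e-01  3.305e-01 -3.000e-04  2.065e-01]
 [ 3.305e-01  9.438e-01 -1.000e-03  5.896e-01]
 [-0.000e+00 -1.000e-03 -1.000e+00  2.307e-01]
 [ 0.000e+00  0.000e+00  0.000e+00  1.000e+00]]
[-0.54641585 -0.68133517 -0.00855245]
```

Careful with the scale: shifts go in shares of 0.5 m and turns go in shares of pi rad. That gives: -0.365 m / 0.5 = -0.73, -0.03 m / 0.5 = -0.06.

```bash
echo '[{"d":[-0.73,-0.614,-0.06],"aperture":1},{"d":[-0.73,-0.614,-0.06],"aperture":1},{"d":[-0.73,-0.614,-0.06],"aperture":1},{"d":[-0.73,-0.614,-0.06],"aperture":1},{"d":[-0.73,-0.614,-0.06],"aperture":1},{"d":[-0.73,-0.614,-0.06],"aperture":1},{"d":[-0.73,-0.614,-0.06],"aperture":1},{"d":[-0.73,-0.614,-0.06],"aperture":1}]' | python3 jog.py; python3 -c "
from h import *
o=manip.get_obs();print(o['joint_pos'].round(3) if hasattr(o['joint_pos'],'round') else o['joint_pos']);T=pose(o);print(T.round(3));print(T[:3,:3].T@(np.array([.4965,-.2367,.25])-T[:3,3]))"
```

```text
clock: 1.15
position: [0.4507, 0.1765, 0.2616]
ee_rot: [0.169, 0.986, 0.0, 0.0]
ft_force: [-0.6, 0.0, -0.2]
grip_width: 1.002
grasp_force: 0.0
[-0.76  -0.009  0.292  1.789  0.003  1.361  0.763]
[[-0.943  0.333  0.     0.451]
 [ 0.333  0.943  0.     0.177]
 [-0.     0.    -1.     0.262]
 [ 0.     0.     0.     1.   ]]
[-0.18084016 -0.37434627  0.01151767]
```

To row units: -0.374 m / 0.5 = -0.748, -0.181 m / 0.5 = -0.362.

```bash
echo '[{"d":[-0.362,-0.748,0.023],"aperture":1},{"d":[-0.362,-0.748,0.023],"aperture":1},{"d":[-0.362,-0.748,0.023],"aperture":1},{"d":[-0.362,-0.748,0.023],"aperture":1},{"d":[-0.362,-0.748,0.023],"aperture":1},{"d":[-0.362,-0.748,0.023],"aperture":1},{"d":[-0.362,-0.748,0.023],"aperture":1},{"d":[-0.362,-0.748,0.023],"aperture":1}]' | python3 jog.py; python3 - <<'E'
from h import *
o=manip.get_obs();T=pose(o);i=imaging.camera("wrist");cv2.imwrite("pics/w1.png",i)
print(np.round(o['joint_pos'],3),T.round(4))
m=blue(i,9);cv2.imwrite("pics/w1m.png",np.hstack([i,cv2.cvtColor(m,cv2.COLOR_GRAY2BGR)])[:,:]if 0 else i)
_,_,st,c=cv2.connectedComponentsWithStats(m)
for a,b in list(zip(st,c))[1:]:
    if a[4]>300:print(a,b,onz("wrist",[b],.163,T))
E
```

```text
clock: 2.15
position: [0.4958, -0.2368, 0.2494]
ee_rot: [0.17, 0.985, -0.001, -0.0]
ft_force: [0.3, 0.5, 0.6]
grip_width: 0.998
grasp_force: 0.0
[-0.301  0.175  0.754  1.671 -0.121  1.344  1.7  ] [[-9.420e-01  3.357e-01 -1.100e-03  4.958e-01]
 [ 3.357e-01  9.420e-01 -1.600e-03 -2.368e-01]
 [ 5.000e-04 -1.900e-03 -1.000e+00  2.494e-01]
 [ 0.000e+00  0.000e+00  0.000e+00  1.000e+00]]
[ 229  165   59   63 2489] [256.78746485 194.28485335] [[ 0.49017614 -0.23648281  0.163     ]]
```

View pics/w1.png

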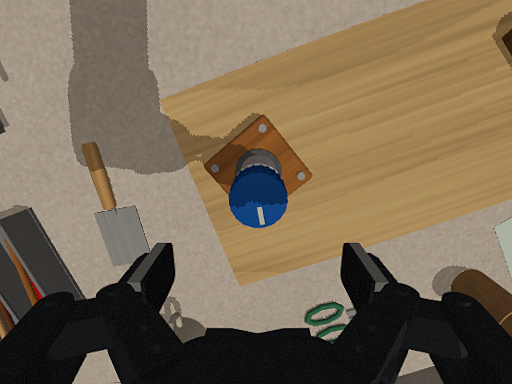

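The wrist view shows the cap's top face centred at about (258,199), with the mark centre at about (261,215). The cap sits centrally between the fingers.

```bash
python3 - <<'E'
from h import *
o=manip.get_obs();T=pose(o)
P=onz("wrist",[[258,199.3],[261.5,215],[229,199],[288,199]],.163,T);print(P,np.linalg.norm(P[2]-P[3]))
print((P[:2]-T[:3,3])@T[:3,:3])
E
```

```text
[[ 0.49508243 -0.23461157  0.163     ]
 [ 0.50927778 -0.2364565   0.163     ]
 [ 0.48675807 -0.25741507  0.163     ]
 [ 0.50319285 -0.21084605  0.163     ]] 0.04938397104322474
[[ 0.00100367 -0.00042453  0.08634823]
 [-0.01299549  0.00256462  0.08633312]]
```

To row units: 0.1215 m / 0.5 = 0.243, 0.1 m / 0.5 = 0.2.

```bash
echo '[{"d":[0,0,0.12],"aperture":1},{"d":[0,0.001,0.2],"aperture":1},{"d":[0,0.001,0.243],"aperture":1},{"d":[0,0.001,0.243],"aperture":1},{"d":[0,0.001,0.243],"aperture":0},{"d":[0,0.001,0.243],"aperture":0},{"d":[0,0.001,0.243],"aperture":0},{"d":[0,0.001,0.243],"aperture":0},{"d":[0,0.001,0.243],"aperture":0},{"d":[0,0.001,0.243],"aperture":0}]' | python3 jog.py 40; python3 - <<'E'
from h import *
cv2.imwrite("pics/both1.png",np.hstack([cv2.resize(imaging.camera("wrist"),(400,300)),cv2.resize(imaging.camera("side")[200:350,140:340],(400,300))]))
o=manip.get_obs();print(np.round(o['joint_pos'],3),o['torque'])
E
```

```text
clock: 3.45
position: [0.4968, -0.2368, 0.1307]
ee_rot: [0.169, 0.986, -0.002, 0.002]
ft_force: [-6.3, -11.0, 12.0]
grip_width: 0.572
grasp_force: 40.0
[-0.261  0.292  0.727  1.821 -0.213  1.104  1.772] [-2.24210143  1.34427014 -0.02818245]
```

View pics/both1.png

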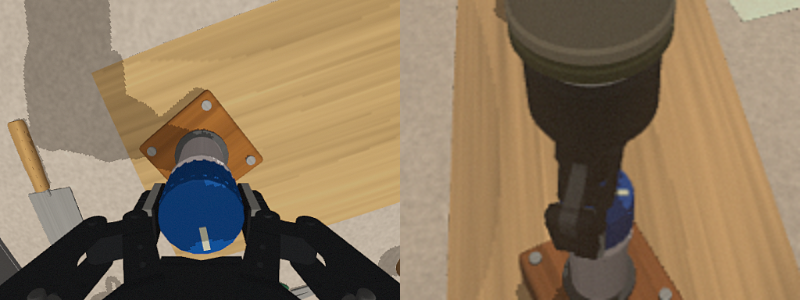

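The cap is gripped evenly across its sides, with the mark toward the camera at about (205,238) in the left panel. The fingers touch only the cap. First stroke follows.

To row units: -0.001 m / 0.5 = -0.002, 0.0005 m / 0.5 = 0.001, 3 rad / 3.1416 = 0.9549.

```bash
echo '[{"rot":[0,0,0.0573],"d":[0,-0.002,0],"aperture":0},{"rot":[0,0,0.1146],"d":[0,-0.002,0],"aperture":0},{"rot":[0,0,0.1751],"d":[0,-0.002,0],"aperture":0},{"rot":[0,0,0.2324],"d":[0,-0.002,0],"aperture":0},{"rot":[0,0,0.2928],"d":[0,-0.002,0],"aperture":0},{"rot":[0,0,0.3501],"d":[0,-0.002,0],"aperture":0},{"rot":[0,0,0.4106],"d":[0,-0.002,0],"aperture":0},{"rot":[0,0,0.4679],"d":[0,-0.002,0],"aperture":0},{"rot":[0,0,0.5252],"d":[0,-0.002,0],"aperture":0},{"rot":[0,0,0.5857],"d":[0,-0.002,0],"aperture":0},{"rot":[0,0,0.643],"d":[0,-0.002,0.001],"aperture":0},{"rot":[0,0,0.7003],"d":[0,-0.002,0.001],"aperture":0},{"rot":[0,0,0.7576],"d":[0,-0.002,0.002],"aperture":0},{"rot":[0,0,0.8149],"d":[0,-0.002,0.002],"aperture":0},{"rot":[0,0,0.8722],"d":[0,-0.002,0.002],"aperture":0},{"rot":[0,0,0.9295],"d":[0,-0.002,0.002],"aperture":0},{"rot":[0,0,0.9549],"d":[0,-0.002,0.002],"aperture":0},{"rot":[0,0,0.9549],"d":[0,-0.002,0.002],"aperture":0}]' | python3 jog.py; python3 - <<'E'
from h import *
cv2.imwrite("pics/both2.png",np.hstack([cv2.resize(imaging.camera("wrist"),(400,300)),cv2.resize(imaging.camera("side")[200:350,140:340],(400,300))]))
o=manip.get_obs();print(np.round(o['joint_pos'],3),o['torque'],pose(o).round(3))
E
```

```text
clock: 5.8
position: [0.4966, -0.2367, 0.1279]
ee_rot: [0.995, -0.099, 0.001, 0.003]
ft_force: [3.2, -13.2, -11.3]
grip_width: 0.572
grasp_force: 43.2
[-0.635  0.568  1.297  1.837 -0.587  1.195 -0.917] [-2.97362205 -0.59256305 -0.06767607] [[ 0.981 -0.196  0.002  0.497]
 [-0.196 -0.981 -0.005 -0.237]
 [ 0.003  0.005 -1.     0.128]
 [ 0.     0.     0.     1.   ]]
```

View pics/both2.png

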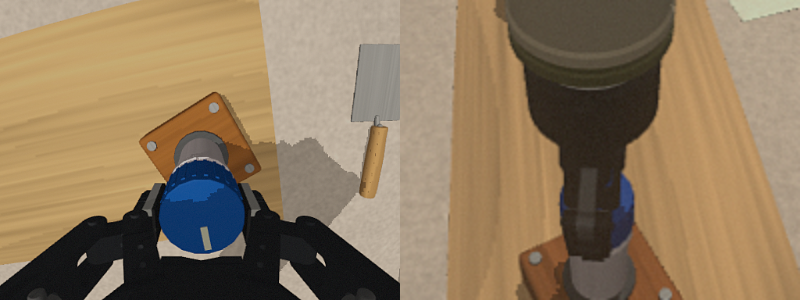

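Stroke 1 shows no slip: the mark is still at about (206,238) in the tool view. I'll release and turn back.

To row units: 0.002 m / 0.5 = 0.004, -3 rad / 3.1416 = -0.9549.

```bash
echo '[{"aperture":1},{"aperture":1},{"aperture":1},{"rot":[0,0,-0.0573],"d":[0,0.004,0],"aperture":1},{"rot":[0,0,-0.1146],"d":[0,0.004,0],"aperture":1},{"rot":[0,0,-0.1751],"d":[0,0.004,0],"aperture":1},{"rot":[0,0,-0.2324],"d":[0,0.004,0],"aperture":1},{"rot":[0,0,-0.2928],"d":[0,0.004,0],"aperture":1},{"rot":[0,0,-0.3501],"d":[0,0.004,0],"aperture":1},{"rot":[0,0,-0.4106],"d":[0,0.004,0],"aperture":1},{"rot":[0,0,-0.4679],"d":[0,0.004,0],"aperture":1},{"rot":[0,0,-0.5252],"d":[0,0.004,0],"aperture":1},{"rot":[0,0,-0.5857],"d":[0,0.004,0],"aperture":1},{"rot":[0,0,-0.643],"d":[0,0.004,0],"aperture":1},{"rot":[0,0,-0.7003],"d":[0,0.004,0],"aperture":1},{"rot":[0,0,-0.7576],"d":[0,0.004,0],"aperture":1},{"rot":[0,0,-0.8149],"d":[0,0.004,0],"aperture":1},{"rot":[0,0,-0.8722],"d":[0,0.004,0],"aperture":1},{"rot":[0,0,-0.9295],"d":[0,0.004,0],"aperture":1},{"rot":[0,0,-0.9549],"d":[0,0.004,0],"aperture":1}]' | python3 jog.py; python3 - <<'E'
from h import *
o=manip.get_obs();print(np.round(o['joint_pos'],3),o['torque'],pose(o).round(4))
E
```

```text
clock: 8.4
position: [0.4963, -0.2356, 0.1275]
ee_rot: [0.166, 0.986, 0.0, 0.0]
ft_force: [-0.6, 0.4, -0.4]
grip_width: 1.001
grasp_force: 0.0
[-0.21   0.287  0.667  1.821 -0.198  1.1    1.765] [-0.07560117 -0.03545919 -0.01584343] [[-9.452e-01  3.265e-01  3.000e-04  4.963e-01]
 [ 3.265e-01  9.452e-01  3.000e-04 -2.356e-01]
 [-2.000e-04  4.000e-04 -1.000e+00  1.275e-01]
 [ 0.000e+00  0.000e+00  0.000e+00  1.000e+00]]
```

To row units: -0.001 m / 0.5 = -0.002.

```bash
echo '[{"d":[-0.002,-0.002,0.002],"aperture":0},{"d":[-0.002,-0.002,0.002],"aperture":0},{"d":[-0.002,-0.002,0.002],"aperture":0},{"d":[-0.002,-0.002,0.002],"aperture":0},{"d":[-0.002,-0.002,0.002],"aperture":0}]' | python3 jog.py 40; echo '[{"rot":[0,0,0.0573],"aperture":0},{"rot":[0,0,0.1146],"aperture":0},{"rot":[0,0,0.1751],"aperture":0},{"rot":[0,0,0.2324],"aperture":0},{"rot":[0,0,0.2928],"aperture":0},{"rot":[0,0,0.3501],"aperture":0},{"rot":[0,0,0.4106],"aperture":0},{"rot":[0,0,0.4679],"d":[0,0,0.002],"aperture":0},{"rot":[0,0,0.5252],"d":[0,0,0.002],"aperture":0},{"rot":[0,0,0.5857],"d":[0,0,0.002],"aperture":0},{"rot":[0,0,0.643],"d":[0,0,0.002],"aperture":0},{"rot":[0,0,0.7003],"d":[0,0,0.002],"aperture":0},{"rot":[0,0,0.7576],"d":[0,0,0.004],"aperture":0},{"rot":[0,0,0.8149],"d":[0,0,0.004],"aperture":0},{"rot":[0,0,0.8722],"d":[0,0,0.004],"aperture":0},{"rot":[0,0,0.9295],"d":[0,0,0.004],"aperture":0},{"rot":[0,0,0.9549],"d":[0,0,0.004],"aperture":0},{"rot":[0,0,0.9549],"d":[0,0,0.004],"aperture":0}]' | python3 jog.py; python3 - <<'E'
from h import *
o=manip.get_obs();print(np.round(o['joint_pos'],3),o['torque'],pose(o).round(4))
E
```

```text
clock: 9.02
position: [0.4969, -0.237, 0.1264]
ee_rot: [0.168, 0.986, 0.0, 0.0]
ft_force: [-1.2, -0.1, 4.0]
grip_width: 0.574
grasp_force: 40.8
clock: 11.28
position: [0.4963, -0.2368, 0.1234]
ee_rot: [0.995, -0.097, -0.001, 0.0]
ft_force: [1.0, -2.7, -9.3]
grip_width: 0.573
grasp_force: 43.5
[-0.612  0.551  1.261  1.838 -0.568  1.183 -0.929] [-0.58688317 -0.09119791 -0.00059358] [[ 9.811e-01 -1.935e-01 -1.600e-03  4.963e-01]
 [-1.935e-01 -9.811e-01 -4.000e-04 -2.368e-01]
 [-1.500e-03  7.000e-04 -1.000e+00  1.234e-01]
 [ 0.000e+00  0.000e+00  0.000e+00  1.000e+00]]
```

To row units: -3 rad / 3.1416 = -0.9549.

```bash
echo '[{"aperture":1},{"aperture":1},{"aperture":1},{"rot":[0,0,-0.0573],"aperture":1},{"rot":[0,0,-0.1146],"aperture":1},{"rot":[0,0,-0.1751],"aperture":1},{"rot":[0,0,-0.2324],"aperture":1},{"rot":[0,0,-0.2928],"aperture":1},{"rot":[0,0,-0.3501],"aperture":1},{"rot":[0,0,-0.4106],"aperture":1},{"rot":[0,0,-0.4679],"aperture":1},{"rot":[0,0,-0.5252],"aperture":1},{"rot":[0,0,-0.5857],"aperture":1},{"rot":[0,0,-0.643],"aperture":1},{"rot":[0,0,-0.7003],"aperture":1},{"rot":[0,0,-0.7576],"aperture":1},{"rot":[0,0,-0.8149],"aperture":1},{"rot":[0,0,-0.8722],"aperture":1},{"rot":[0,0,-0.9295],"aperture":1},{"rot":[0,0,-0.9549],"aperture":1}]' | python3 jog.py; echo '[{"aperture":0},{"aperture":0},{"aperture":0},{"aperture":0},{"aperture":0},{"rot":[0,0,0.0573],"aperture":0},{"rot":[0,0,0.1146],"aperture":0},{"rot":[0,0,0.1751],"aperture":0},{"rot":[0,0,0.191],"d":[0,0,0.001],"aperture":0},{"rot":[0,0,0.191],"d":[0,0,0.001],"aperture":0}]' | python3 jog.py 40; python3 - <<'E'
from h import *
o=manip.get_obs();print(np.round(o['joint_pos'],3),o['torque'],pose(o).round(4))
cv2.imwrite("pics/w3.png",imaging.camera("wrist"))
E
```

```text
clock: 13.78
position: [0.497, -0.2372, 0.1246]
ee_rot: [0.166, 0.986, 0.0, 0.0]
ft_force: [-0.4, 0.7, 0.1]
grip_width: 1.0
grasp_force: 0.0
clock: 15.02
position: [0.4968, -0.2372, 0.1239]
ee_rot: [0.452, 0.892, -0.0, 0.0]
ft_force: [-1.3, -0.3, 4.5]
grip_width: 0.574
grasp_force: 41.8
[-0.266  0.308  0.74   1.825 -0.232  1.097  1.19 ] [-0.00636778  0.42394408 -0.08327693] [[-5.915e-01  8.063e-01 -0.000e+00  4.968e-01]
 [ 8.063e-01  5.915e-01 -3.000e-04 -2.372e-01]
 [-2.000e-04 -2.000e-04 -1.000e+00  1.239e-01]
 [ 0.000e+00  0.000e+00  0.000e+00  1.000e+00]]
```

To row units: 0.4 rad / 3.1416 = 0.1273.

```bash
cat > c.py <<'E'
from h import *
o=manip.get_obs();x=pose(o)[:3,0];print("TZ",np.round(o['torque'],2),"yaw",np.arctan2(x[1],x[0]).round(3),"j",np.round(o['joint_pos'],2))
E
for k in 1 ; do echo '[{"rot":[0,0,0.0477],"aperture":0},{"rot":[0,0,0.0955],"aperture":0},{"rot":[0,0,0.1273],"aperture":0},{"rot":[0,0,0.1273],"aperture":0}]' | python3 jog.py; python3 c.py; echo '[{"rot":[0,0,0.0477],"aperture":0},{"rot":[0,0,0.0955],"d":[0,0,0.002],"aperture":0},{"rot":[0,0,0.1273],"d":[0,0,0.002],"aperture":0},{"rot":[0,0,0.1273],"d":[0,0,0.002],"aperture":0}]' | python3 jog.py; python3 c.py;  done
```

```text
clock: 15.58
position: [0.4967, -0.2372, 0.1235]
ee_rot: [0.619, 0.785, -0.0, -0.0]
ft_force: [-0.4, -2.2, -0.6]
grip_width: 0.577
grasp_force: 41.5
TZ [-0.42  0.14 -0.05] yaw 1.805 j [-0.32  0.33  0.81  1.83 -0.26  1.1   0.82]
clock: 16.08
position: [0.4966, -0.2372, 0.123]
ee_rot: [0.763, 0.646, -0.0, -0.0]
ft_force: [-3.8, -1.1, 5.6]
grip_width: 0.575
grasp_force: 42.6
TZ [-0.07  0.69 -0.08] yaw 1.406 j [-0.38  0.35  0.89  1.83 -0.3   1.11  0.45]
```

7.4 rad so far and still free.

To row units: 0.3 rad / 3.1416 = 0.0955.

```bash
echo '[{"rot":[0,0,0.0477],"aperture":0},{"rot":[0,0,0.0955],"aperture":0},{"rot":[0,0,0.0955],"aperture":0}]' | python3 jog.py; python3 c.py; echo '[{"rot":[0,0,0.0477],"aperture":0},{"rot":[0,0,0.0955],"d":[0,0,0.001],"aperture":0},{"rot":[0,0,0.0955],"d":[0,0,0.001],"aperture":0}]' | python3 jog.py; python3 c.py;echo '[{"rot":[0,0,0.0477],"aperture":0},{"rot":[0,0,0.0955],"aperture":0},{"rot":[0,0,0.0955],"aperture":0}]' | python3 jog.py; python3 c.py
```

```text
clock: 16.45
position: [0.4966, -0.2372, 0.1227]
ee_rot: [0.851, 0.526, -0.0, -0.0]
ft_force: [-2.7, -1.9, 2.8]
grip_width: 0.571
grasp_force: 42.3
TZ [-0.23  0.64 -0.07] yaw 1.108 j [-0.43  0.37  0.95  1.83 -0.33  1.11  0.18]
clock: 16.82
position: [0.4968, -0.2368, 0.1223]
ee_rot: [0.919, 0.394, -0.0, -0.0]
ft_force: [-4.1, -1.1, 4.9]
grip_width: 0.573
grasp_force: 42.6
TZ [-0.09  0.72  0.61] yaw 0.81 j [-0.47  0.4   1.02  1.83 -0.37  1.12 -0.08]
clock: 17.2
position: [0.4975, -0.2364, 0.1222]
ee_rot: [0.967, 0.253, 0.0, 0.0]
ft_force: [0.7, 0.7, 0.4]
grip_width: 0.574
grasp_force: 42.5
TZ [ 0.15 -0.24  0.46] yaw 0.511 j [-0.51  0.43  1.08  1.83 -0.42  1.13 -0.34]
```

To row units: 0.3 rad / 3.1416 = 0.0955.

```bash
echo '[{"rot":[0,0,0.0477],"aperture":0},{"rot":[0,0,0.0955],"aperture":0},{"rot":[0,0,0.0955],"aperture":0}]' | python3 jog.py;python3 c.py; python3 -c "
from h import *
cv2.imwrite('pics/w4.png',np.hstack([cv2.imread('pics/w3.png')[130:350,160:380],imaging.camera('wrist')[130:350,160:380]]))"
```

```text
clock: 17.58
position: [0.4977, -0.2367, 0.1223]
ee_rot: [0.994, 0.106, 0.0, 0.0]
ft_force: [3.9, -0.0, -0.6]
grip_width: 0.574
grasp_force: 42.3
TZ [-0.06 -0.74  0.43] yaw 0.212 j [-0.55  0.47  1.15  1.84 -0.47  1.14 -0.6 ]
```

View pics/w4.png

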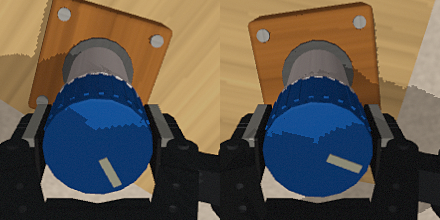

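The mark has shifted in the tool view (from (110,172) to (345,163) in the crop pair), so the fingers slip on a cap that is at its stop. I'll release, rise and check the result.

To row units: -0.18 m / 0.5 = -0.36, -0.15 m / 0.5 = -0.3.

```bash
echo '[{"aperture":1},{"aperture":1},{"aperture":1},{"d":[0,0,-0.1],"aperture":1},{"d":[0,0,-0.22],"aperture":1},{"d":[0,0,-0.3],"aperture":1},{"d":[-0.12,0,-0.3],"aperture":1},{"d":[-0.24,0,-0.3],"aperture":1},{"d":[-0.36,0,-0.3],"aperture":1},{"d":[-0.36,0,-0.3],"aperture":1}]' | python3 jog.py;python3 c.py; python3 - <<'E'
from h import *
t=imaging.camera("top");s=imaging.camera("side");cv2.imwrite("pics/s5.png",s);cv2.imwrite("pics/t5.png",t)
s0=cv2.imread("pics/s0.png");t0=cv2.imread("pics/t0.png")
f=lambda i,y,x:cv2.resize(i[y:y+60,x:x+70],(350,300))
cv2.imwrite("pics/end.png",np.vstack([np.hstack([f(s0,270,205),f(s,270,205)]),np.hstack([f(t0,220,130),f(t,220,130)])]))
E
```

```text
clock: 18.88
position: [0.3233, -0.2721, 0.2723]
ee_rot: [0.995, 0.104, 0.001, 0.001]
ft_force: [0.5, -1.2, -1.9]
grip_width: 0.994
grasp_force: 0.0
TZ [-0.03 -0.04 -0.02] yaw 0.209 j [-0.64 -0.46  0.96  1.93  0.37  1.49 -1.12]
```

View pics/end.png

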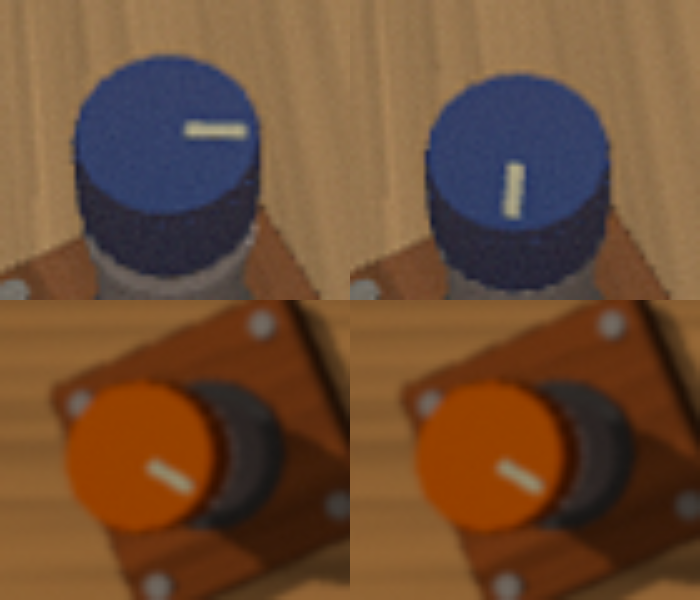

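The blue cap's mark has turned about 1¼ turns and its rim is down on the flange. The orange mark hasn't changed, and the arm is clear of everything.

```bash
python3 -c "
from workcell import manip, imaging, hand_in
print(hand_in())"
```

```text
the job is handed in; nothing more can be done
None
```

The blue cap is screwed fully home: after three regripped turns (about 7.9 rad) it reached the stop and the grip slipped. The orange cap was not touched, and I handed the job in at about 19 s with the arm clear.

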